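Open the ingredient drum

ROBOT

A 6-joint arm with a two-finger parallel gripper is mounted at the origin on the work surface. World frame = base frame: x ahead of the robot, y to its left, z up, the work surface at z = 0. Lengths are in m, angles in rad, forces in N, time in s.
With the tool pointing down it reaches from about 0.275 to 0.725 m from the base axis. Payload 5.6 kg.
Tool frame: the origin (TCP) lies midway between the tips of the shut fingers; the grasp point (between the pads) lies ctrl.grip_point_offset behind it (ctrl.grip_point_offset is the distance from the TCP to the grasp point, in m); z points along the fingers, x is the direction in which the jaws open and shut, and the axes are right-handed (so a half turn about z gives the same grasp; the last joint's range is limited). The gripper opens to 85 mm and grips with 20 to 120 N. Pads are 22 mm wide; open, the fingers measure 114 mm over their backs; the gripper's body (76 mm by 85 mm) begins 54 mm behind the grasp point. The pads swing forward as they close: fully open they stand 13 mm farther back than shut.
Start: joints at [-0.998, 0.255, 0.108, 0, -1.424, -0.285], TCP at [0.156, -0.527, 0.231] pointing down, gripper open.
Joint ranges: [-2.95, 2.95], [-1.21, 1.97], [-1.09, 1.5], [-2.87, 1.71], [-2.94, -0.07], [-3.05, 3.05]. Speed limits (rad/s): [2.57, 2.57, 3.14, 3.14, 3.14, 3.14].

INTERFACE

Orientations are given as a unit quaternion [x, y, z, w].
In Python, from rig import monitor, viewer, job, spot_in, regions_of, place_of, ctrl gives the robot as it stands. The module is installed in compiled form; this text tells all that it offers.
- The arm moves only by the tool send_rows, never from a script. Its argument "series" is a list of rows, each an object with "dp": the shift along the tool's x, y, z in cm, a list of three; "spin": the turn about the tool's z in rad; "grip": the finger opening in cm, from 0 to 8.54. In form: [{"dp": [x, y, z], "spin": spin, "grip": grip}, ...]. A call has 1 to 20 rows; each row is the pose to reach, as a shift and turn from the pose commanded when the call began, along the tool's axes at that moment; what a row does not reach only later rows make up. A row lasts 1/12 s, in which the tool goes at most 41.7 mm and 7.16 degrees, less where a joint would pass 70% of its speed; a pose out of reach is approached as far as the arm can. A call with a gripper value outside its range is refused whole. The fingers move at their own pace and stop on an object; the grip force is fixed at half the most. Time passes only in rows, so rows that repeat a pose let the fingers close. It gives the time, the measured TCP pose, the force and the opening at its end, in the units of the state.
- monitor.sense(): the state, without advancing time (a new reading comes with each control period).
- viewer.snapshot(name): name is "side" or "top"; returns a dict with "img" (400x640x3 uint8, blue, green, red), "fovy" (degrees; the focal length in pixels is half the picture's height over the tangent of half this angle, whatever the lens; pixels are square), "cx", "cy" (the principal point, pixels), "k1" (the pictures are not rectified: a ray, as slopes to the right and down, at radius r is drawn at 1 + k1 r^2 times it, then the intrinsics apply), "R" (3x3) and "t" (3): a world point X has camera coordinates R X + t. Camera axes: x right, y down, z forward; pixel columns grow to the right and rows downward; lengths in m; the calibration is good to about 2 mm. A picture is of the moment at which its call begins. There is no depth.
- job.sign_off(): hands the job in, once; it reports no verdict.
Trained networks look in the newest picture that a camera, given by its name, has taken for a name from the list of things; names that differ only in an ending like _2 or _b are one class to them, and where a whole thing is asked for, a point or a joint stands for the part that bears it (a point fixed in the world has none). Each returns a list of dicts, best first, with "score" (0 to 1); they miss things now and then, are a little off and sometimes report something else, mostly with a low value. They report only what shows in the picture. A call takes as long as a camera call. They do not tell look-alikes from the thing itself.
- spot_in(camera, label): "at" ([column, row] in pixels, amid what is visible of it).
- regions_of(camera, label): "region" (400x640 bool, what is visible of it) and "at" ([column, row] in pixels, amid what is visible of it).
- place_of(camera, label): "at" ([column, row] in pixels: a listed point, or the origin of a listed thing).
The state is a dict: "time_s": time; "q": joint angles; "qd": joint speeds; "tau": joint torques, N m; "tcp_pos": TCP position; "ee_rot": TCP orientation; "contact_force": force on the tool from outside, world axes, zero at the start; "ft_torque": the same for the moment, N m; "opening": opening from 0.0 (shut) to 1.0 (fully open).
Only numpy, scipy, OpenCV 4.12 (cv2) and the standard library are available. Lean on these libraries where they do the work, as an engineer would, in place of code of your own. Each camera call takes 0.05 s, during which the arm holds its last target.

TASK

Open the white ingredient drum: unscrew its orange lid anticlockwise (seen from above) about two and a half turns, best by pushing one of its black ears round and round, until the threads let go; do not tear it off by force. Then lift the lid off, best by the fin on its top, and set it down gently, right way up and flat, on the floor of the shallow metal tray. Leave all the other things where they are, the cup in the tray too.

Things in the scene. Friction and masses are not known exactly. Their poses are not given: they have to be found in the camera images.
- drum: White round plastic drum fixed to the table in a steel strap: 176 mm diameter up to 84 mm height, then a shoulder that tapers to a threaded neck (74 mm over the threads, top at 145 mm). Origin: centre of the underside, on the table; z up. Right-hand thread: turned anticlockwise from above, the lid rises 8.5 mm a turn.
- lid: Orange screw lid on the drum's neck, 88 mm diameter, 0.35 kg, shut at the start. Origin: centre of its lower rim, then 109 mm above the table; z up along its axis. Flat top 44 mm above the origin. Two black ears, 14 mm thick, stick out along the lid's x axis both ways, from its side to 85 mm from the axis, 10 to 36 mm above the origin; there is free space beside and around them. Yaw can be anything.
- lid_fin (a point): Centre of the top edge of the black grip fin on the lid's top: 50 mm long along the lid's y axis, 14 mm thick (along x), 44 to 66 mm above the lid's origin. The lid turns easily (a few N pushed sideways on an ear, about 65 mm from the axis), stays where it is left, and is free after about 2.45 turns, 21 mm up. Stop by 2.7 turns: farther on it can drop and tilt a little.
- tray: Shallow open aluminium tray fixed to the table, 260 mm along its x axis, 180 mm along y, rim 12 mm high, walls and floor 4 mm thick. Origin: centre of its underside; z up. The steel cup stands in the half with negative x; the half with positive x is free.
- tray_in (a point): Centre of the tray's inner floor (4 mm above the table), axes as the tray's.
- cup: Loose steel cup, 64 mm diameter, 55 mm tall, standing in the tray; leave it. Origin: centre of its underside.
- brush: Loose pastry brush 200 mm long lying on the table along its x axis, between drum and tray; leave it.
- spatula: Loose spatula 250 mm long lying flat, along its x axis, at the robot's right; leave it.
- bowl: Loose steel bowl, 160 mm diameter, 70 mm tall, at the robot's left; leave it. Origin: centre of its underside.
- bottle: Loose yellow plastic bottle with a red cap, 64 mm diameter, 190 mm tall, at the robot's left; leave it. Origin: centre of its underside.
- jar: Loose amber jar with a steel cap, 76 mm diameter, 100 mm tall, at the robot's right; leave it. Origin: centre of its underside.
- rolling_pin: Loose wooden rolling pin, 50 mm thick, 340 mm long along its y axis, at the back; leave it.
Not all that is in view belongs to the job. Several things have the shape of the lid; the one meant has the colours described above.

How it is judged:
On the way, in this order (a step that is already met when the one before it is completed fails the run):
1. The lid has been screwed up on the neck, at least 18 mm above its shut height, and is still over the neck (z of lid in the frame of drum above 0.1266 m and horizontal distance between lid and drum below 0.008 m), for 0.05 s.
2. The lid has been lifted clear of the drum's neck (z of lid in the frame of drum above 0.15 m), for 0.1 s.
At the end, for the whole second after the job is handed in: The lid rests still, right way up and flat (within 0.08 rad) on the tray's inner floor (its lower rim within 5 mm of the floor, its centre within 100 mm along and 60 mm across of the tray's centre) (x of lid in the frame of tray_in between -0.1 and 0.1 m and y of lid in the frame of tray_in between -0.06 and 0.06 m and z of lid in the frame of tray_in between -0.004 and 0.005 m and angle between lid's own z axis and vertical below 0.08 rad and linear speed of lid below 0.02 m/s and angular speed of lid below 0.2 rad/s); the robot touches nothing.
It fails at once if The lid is dropped on the tray: it moves faster than 0.5 m/s with its lower rim within 60 mm above the tray (horizontal distance between lid and tray_in below 0.15 m and z of lid in the frame of tray_in below 0.06 m and linear speed of lid above 0.5 m/s).
It fails at once if The lid is torn at by force: more than 150 N between lid and drum (contact force between lid and drum above 150 N).
It fails at once if One of the other things is moved by more than 30 mm or an upright one is tipped by more than 0.4 rad (distance of any of cup, bowl, bottle, jar, brush, spatula, rolling_pin from where it was at the start of the episode above 0.03 m or angle between any of cup, bowl, bottle, jar's own z axis and vertical above 0.4 rad).
It also fails if it takes over 70 s, if anything falls off the work surface, if the arm or the gripper's body presses on something with over 40 N, if the wrist force passes 120 N, or if a joint passes its speed limit or range.

## Working session

There is one attempt and no reset: what is moved stays moved. The work goes in short steps, Python scripts to look and compute and a tool call to move; the robot and the scene stay as the last step left them, time stands still between calls to the robot, and variables do not carry over. Pictures are saved under pics/ and viewed, and the job is handed in when it is done.

Besides the shell and the picture viewer there is one more tool, called as name([rows], argument=value, ...), one row to a line, values as JSON. send_rows: Moves the arm, as the interface text tells. Its arguments: {"type":"object","properties":{"series":{"type":"array"}},"required":["series"]}

```bash
mkdir -p pics
python3 - <<'E'
from rig import monitor, viewer, ctrl
import cv2,numpy as np
s=monitor.sense()
for k,v in s.items(): print(k,np.round(v,4))
print(ctrl.grip_point_offset)
for n in("side","top"):
    p=viewer.snapshot(n); cv2.imwrite(f"pics/{n}0.png",p["img"])
    print(n,{k:(np.round(v,4).tolist()) for k,v in p.items() if k!="img"})
E
```

```text
time_s 0.0
q [-9.9840e-01  2.5580e-01  1.0700e-01 -5.0000e-04 -1.4239e+00 -2.8460e-01]
qd [-0.0003 -0.0007  0.0008  0.0011  0.0005 -0.0023]
tau [-1.00000e-04 -3.86629e+01  2.37943e+01  5.36520e+00 -6.00000e-03
 -0.00000e+00]
tcp_pos [ 0.156  -0.5269  0.2304]
ee_rot [ 5.984e-01  8.012e-01  6.000e-04 -8.000e-04]
contact_force [-0.3081 -0.0155  0.8282]
ft_torque [0.0181 0.0617 0.0001]
opening 0.9989
0.0187
side {'fovy': 45.923, 'cx': 315.7981, 'cy': 194.9888, 'k1': -0.0227, 'R': [[0.8091, -0.5876, 0.0074], [-0.2981, -0.4212, -0.8566], [0.5065, 0.6908, -0.516]], 't': [-0.4286, 0.2807, 1.3808]}
top {'fovy': 48.6468, 'cx': 322.2689, 'cy': 197.3229, 'k1': -0.0924, 'R': [[0.0244, -0.9996, -0.0137], [-0.9865, -0.0219, -0.1625], [0.1621, 0.0175, -0.9866]], 't': [0.013, 0.5443, 1.4176]}
```

View pics/side0.png

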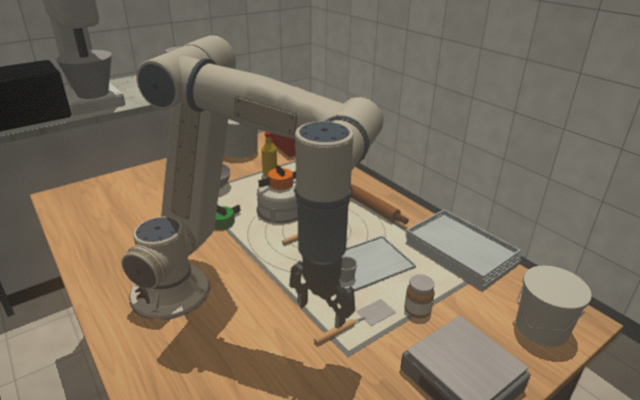

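View pics/top0.png

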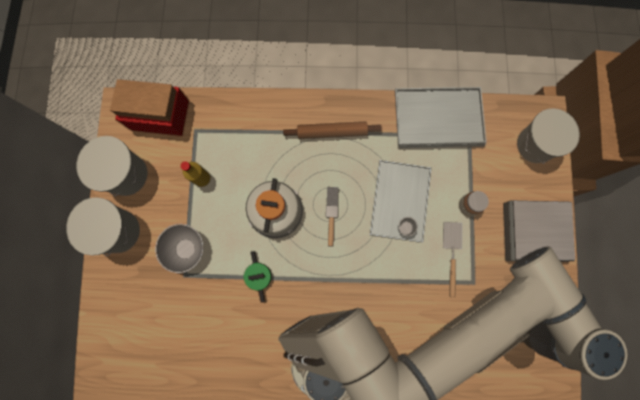

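The side view shows the orange lid with black ears on the white drum at about (281,180), a green look-alike at (222,216), and the tray with the cup at about (375,263). In the top view, these are at (270,205), (257,276) and (402,202). A second, deeper metal tray stands at (440,118), and it isn't on the mat with the cup. 

Candidates for the lid:
- Orange, top view (270,205): this is the one described.
- Green, top view (257,276): look-alike.

Next I'll measure and crop.

```bash
cat > h.py <<'E'
import numpy as np,cv2
from scipy.spatial.transform import Rotation as Ro
from rig import monitor, viewer, job, spot_in, regions_of, place_of, ctrl
def ray(p,uv):
    f=200/np.tan(np.radians(p["fovy"])/2)
    K=np.array([[f,0,p["cx"]],[0,f,p["cy"]],[0,0,1]])
    d=cv2.undistortPoints(np.array(uv,float).reshape(-1,1,2),K,np.array([p["k1"],0,0,0,0.]))[:,0]
    R=np.array(p["R"]);t=np.array(p["t"])
    return -R.T@t, np.c_[d,np.ones(len(d))]@R
def onz(p,uv,z):
    o,d=ray(p,uv); return o+d*((z-o[2])/d[:,2])[:,None]
def proj(p,X):
    f=200/np.tan(np.radians(p["fovy"])/2)
    K=np.array([[f,0,p["cx"]],[0,f,p["cy"]],[0,0,1]])
    return cv2.projectPoints(np.array(X,float).reshape(-1,1,3),cv2.Rodrigues(np.array(p["R"]))[0],np.array(p["t"],float),K,np.array([p["k1"],0,0,0,0.]))[0][:,0]
def tool(s): return Ro.from_quat(s["ee_rot"])
E
python3 - <<'E'
from h import *
p=viewer.snapshot("top"); q=viewer.snapshot("side")
for n,z in [("drum",0),("lid",.109),("lid_fin",.175),("tray",0),("tray_in",.004),("cup",.004),("brush",0),("spatula",0),("bowl",0),("bottle",0),("jar",0),("rolling_pin",.025)]:
  for c,pp in(("top",p),("side",q)):
    for r in place_of(c,n)[:3]:
        print(n,c,round(r["score"],2),np.round(r["at"],1),np.round(onz(pp,r["at"],z)[0],3))
b=p["img"].astype(int)
im=p["img"]
hsv=cv2.cvtColor(im,cv2.COLOR_BGR2HSV)
cv2.imwrite("pics/crop1.png",cv2.resize(im[150:310,200:440],None,fx=3.3,fy=3.3,interpolation=cv2.INTER_CUBIC))
cv2.imwrite("pics/crop2.png",cv2.resize(q["img"][130:330,200:440],None,fx=3,fy=3,interpolation=cv2.INTER_CUBIC))
E
```

```text
drum top 0.84 [277.8 208.4] [0.51  0.177 0.   ]
drum side 0.6 [280.6 209. ] [0.503 0.186 0.   ]
lid top 0.68 [257.6 274.8] [0.286 0.218 0.109]
lid top 0.67 [274.9 204.7] [0.506 0.173 0.109]
lid top 0.62 [267.8 203.6] [0.509 0.196 0.109]
lid side 0.73 [354.7 325.7] [ 0.283 -0.496  0.109]
lid side 0.72 [279.6 182.4] [0.507 0.194 0.109]
lid side 0.65 [211.9 190. ] [0.283 0.286 0.109]
lid_fin top 0.94 [254.2 275.1] [0.286 0.218 0.175]
lid_fin top 0.87 [267.5 202.5] [0.503 0.188 0.175]
lid_fin side 0.68 [217.4 205.7] [0.212 0.082 0.175]
lid_fin side 0.67 [284.2 167.1] [0.519 0.178 0.175]
tray top 0.69 [399.7 201.3] [ 0.543 -0.237  0.   ]
tray side 0.67 [368.3 203.9] [0.794 0.024 0.   ]
tray_in top 0.86 [400.9 200.8] [ 0.545 -0.241  0.004]
tray_in side 0.71 [362.5 264.2] [ 0.537 -0.24   0.004]
cup top 0.84 [405.7 228.9] [ 0.449 -0.257  0.004]
cup side 0.85 [343.8 271.9] [ 0.466 -0.234  0.004]
cup side 0.6 [417.5 307.8] [ 0.538 -0.475  0.004]
brush top 0.59 [333.7 215.6] [ 0.489 -0.014  0.   ]
brush side 0.42 [304.3 237.6] [ 0.472 -0.013  0.   ]
spatula top 0.91 [451.8 257.6] [ 0.356 -0.413  0.   ]
spatula side 0.85 [351.9 325.8] [ 0.348 -0.416  0.   ]
spatula side 0.49 [280.6 184.3] [0.602 0.344 0.   ]
bowl top 0.56 [182.9 250.7] [0.357 0.494 0.   ]
bowl side 0.64 [212.5 189.4] [0.358 0.466 0.   ]
bottle top 0.7 [469.8 205.8] [ 0.533 -0.478  0.   ]
bottle top 0.66 [201.2 176.2] [0.616 0.449 0.   ]
bottle side 0.67 [268.5 173.6] [0.609 0.451 0.   ]
jar top 0.56 [469.5 204.6] [ 0.537 -0.477  0.   ]
jar top 0.49 [267.9 207.1] [0.513 0.211 0.   ]
jar side 0.89 [417.  307.4] [ 0.541 -0.47   0.   ]
rolling_pin top 0.89 [332.2 132.2] [ 0.775 -0.003  0.025]
rolling_pin side 0.87 [369.6 206.5] [ 0.758 -0.022  0.025]
```

View pics/crop1.png

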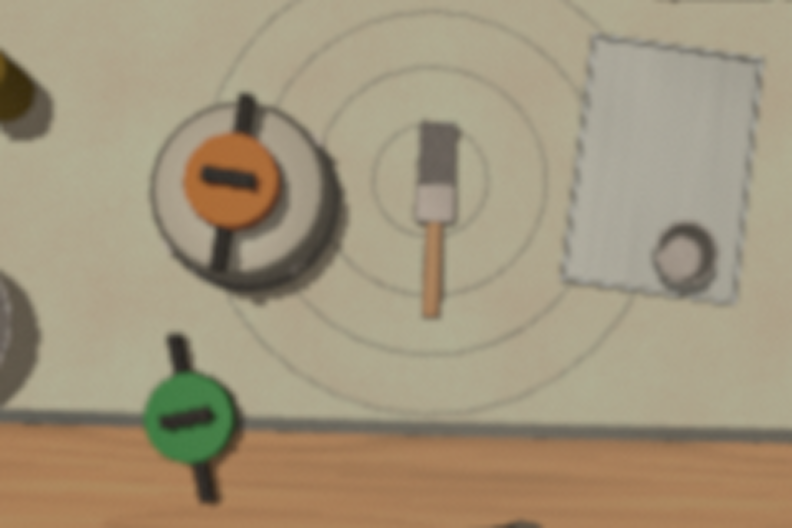

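View pics/crop2.png

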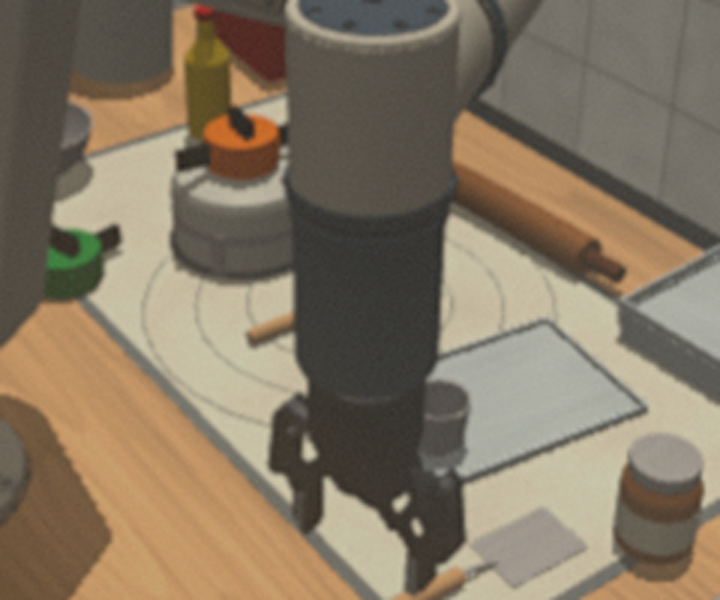

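```bash
cat >> h.py <<'E'
def lidfit(p,zl,guess,yaw0,dbg=None):
    """fit lid x,y,yaw from picture p at rim height zl"""
    from scipy.optimize import least_squares
    im=p["img"];hsv=cv2.cvtColor(im,cv2.COLOR_BGR2HSV)
    g=np.array([*guess,zl+.03]); c=proj(p,[g])[0]
    yy,xx=np.mgrid[0:400,0:640]; near=np.hypot(xx-c[0],yy-c[1])<60
    S=cv2.GaussianBlur(hsv[...,1],(3,3),0)
    m=((hsv[...,0]>5)&(hsv[...,0]<16)&(S>150)&near&(hsv[...,2]>90)).astype(np.uint8)
    n,l,st,_=cv2.connectedComponentsWithStats(m); k=1+np.argmax(st[1:,4]); m=(l==k).astype(np.uint8)
    pts=np.argwhere(m)[:,::-1].astype(np.int32); h=cv2.convexHull(pts)
    hm=np.zeros((400,640),np.uint8); cv2.fillConvexPoly(hm,h,1)
    M=cv2.moments(hm,True); cen=np.array([M["m10"],M["m01"]])/M["m00"]
    a=np.linspace(0,2*np.pi,90)
    def mc(v):
        P=[[v[0]+.044*np.cos(t),v[1]+.044*np.sin(t),z] for z in(zl,zl+.044) for t in a]
        hh=cv2.convexHull((proj(p,P)).astype(np.float32)); N=cv2.moments(hh); return np.array([N["m10"],N["m01"]])/N["m00"],N["m00"]
    r=least_squares(lambda v:mc(v)[0]-cen,guess)
    return r.x,M["m00"],mc(r.x)[1],cen
E
python3 - <<'E'
from h import *
p=viewer.snapshot("top"); q=viewer.snapshot("side")
for pp in(p,q): print(lidfit(pp,.109,(.505,.19),0))
print("cam",-np.array(p["R"]).T@p["t"],-np.array(q["R"]).T@q["t"])
C=np.array([[597,37],[763,60],[737,303],[563,280]])/3.3+[200,150]-.35
W=onz(p,C,.012);print(np.round(W,3),W.mean(0)); 
print(np.linalg.norm(W[0]-W[1]),np.linalg.norm(W[1]-W[2]))
# ear tips (top edge z=.145) and drum
E_=np.array([[246,96],[219,270]])/3.3+[200,150]-.35
w=onz(p,E_,.140);print(w,np.degrees(np.arctan2(*(w[0]-w[1])[1::-1])),w.mean(0))
F=np.array([[203,174],[258,184]])/3.3+[200,150]-.35
w=onz(p,F,.175);print(w,w.mean(0),np.degrees(np.arctan2(*(w[0]-w[1])[1::-1])))
im=p["img"]; cv2.imwrite("pics/lid1.png",cv2.resize(im[160:250,225:315],None,fx=6.6,fy=6.6,interpolation=cv2.INTER_CUBIC))
E
```

```text
(array([0.50297735, 0.18556716]), 596.0, 699.8314525167225, array([269.94127517, 204.51342282]))
(array([0.50871625, 0.19200374]), 413.0, 487.25490499613807, array([280.07506053, 177.36803874]))
cam [3.06867956e-01 5.90078860e-05 1.48724277e+00] [-0.26889834 -1.08752037  0.95600571]
[[ 0.68  -0.17   0.012]
 [ 0.66  -0.343  0.012]
 [ 0.408 -0.313  0.012]
 [ 0.427 -0.137  0.012]] [ 0.54374684 -0.24088826  0.012     ]
0.17403116107208166 0.2540552716565946
[[0.58356304 0.17518139 0.14      ]
 [0.41857617 0.1934262  0.14      ]] -6.310323145902744 [0.5010696  0.18430379 0.14      ]
[[0.50296316 0.20694223 0.175     ]
 [0.49489924 0.15620473 0.175     ]] [0.4989312  0.18157348 0.175     ] 80.96927653576924
```

View pics/lid1.png

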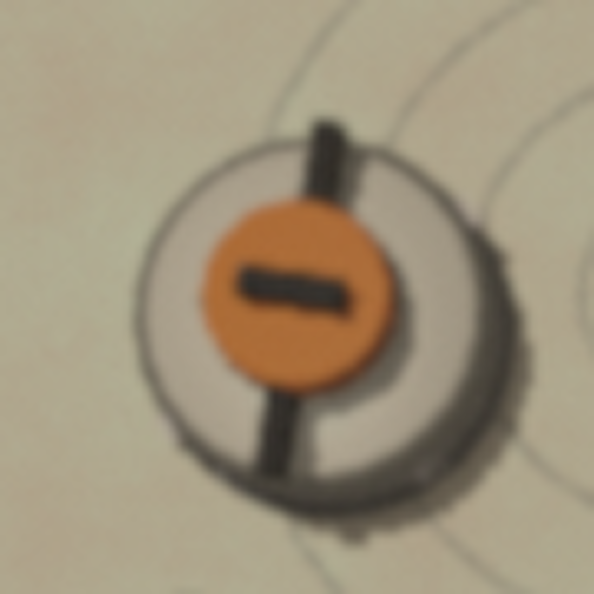

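The top view confirms the orange lid on the white drum. Its ears run along image vertical, with tips at about (275,179) and (266,232), so the lid axis is near (0.502, 0.185) and its yaw is about −7°. I'm leaving the green one alone. Next I work out the approach.

```bash
cat >> h.py <<'E'
def rel(s,w):
    """world point(s) -> dp cm in tool axes"""
    return tool(s).inv().apply(np.atleast_2d(w)-np.array(s["tcp_pos"]))*100
def yawx(s): 
    v=tool(s).as_matrix()[:,0]; return np.degrees(np.arctan2(v[1],v[0]))
E
python3 - <<'E'
from h import *
s=monitor.sense(); print(yawx(s), rel(s,[[.55,.134,.231]]))
p=viewer.snapshot("top")
# drum: circle check by edge contour overlay
im=p["img"].copy()
a=np.linspace(0,2*np.pi,73)
def circ(x,y,z,r,c):
    P=proj(p,[[x+r*np.cos(t),y+r*np.sin(t),z] for t in a]); cv2.polylines(big,[np.int32((P-[225,160]+.5)*6.6)],True,c,1)
big=cv2.resize(im[160:250,225:315],None,fx=6.6,fy=6.6,interpolation=cv2.INTER_CUBIC)
circ(.5025,.1855,.084,.088,(255,0,0)); circ(.5025,.1855,.153,.044,(0,0,255)); circ(.5025,.1855,.145,.085,(0,255,0))
cv2.imwrite("pics/ov1.png",big)
E
```

```text
106.49250149199123 [[5.22343061e+01 5.65419301e+01 2.57795862e-02]]
```

View pics/ov1.png

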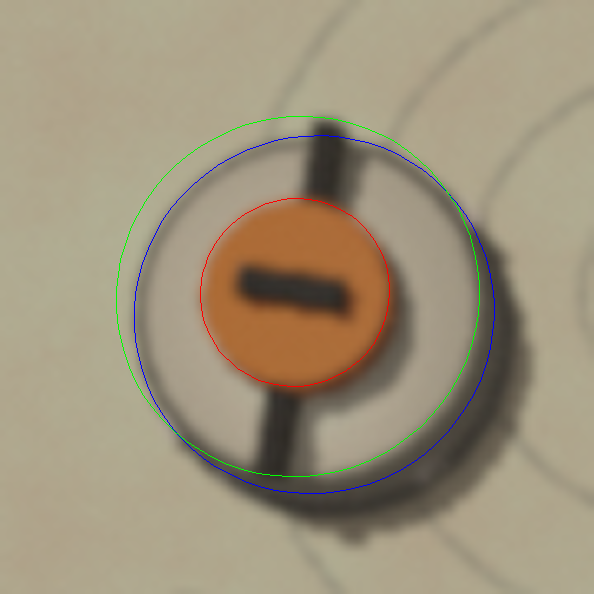

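send_rows([
  {"dp":[1,1.1,0],"spin":-0.05,"grip":0},
  {"dp":[3,3.3,0],"spin":-0.12,"grip":0},
  {"dp":[5.5,6,0],"spin":-0.2,"grip":0},
  {"dp":[8.2,8.9,0],"spin":-0.3,"grip":0},
  {"dp":[11,12,0],"spin":-0.4,"grip":0},
  {"dp":[14,15.2,0],"spin":-0.5,"grip":0},
  {"dp":[17,18.4,0],"spin":-0.6,"grip":0},
  {"dp":[20,21.7,0],"spin":-0.7,"grip":0},
  {"dp":[23,25,0],"spin":-0.8,"grip":0},
  {"dp":[26,28.2,0],"spin":-0.9,"grip":0},
  {"dp":[29,31.4,0],"spin":-1.0,"grip":0},
  {"dp":[32,34.7,0],"spin":-1.1,"grip":0},
  {"dp":[35,38,0],"spin":-1.2,"grip":0},
  {"dp":[38,41.2,0],"spin":-1.3,"grip":0},
  {"dp":[41,44.4,0],"spin":-1.4,"grip":0},
  {"dp":[44,47.7,0],"spin":-1.466,"grip":0},
  {"dp":[47,51,0],"spin":-1.466,"grip":0},
  {"dp":[49.5,53.6,0],"spin":-1.466,"grip":0},
  {"dp":[51.3,55.5,0],"spin":-1.466,"grip":0},
  {"dp":[52.2,56.5,0],"spin":-1.466,"grip":0},
])

```text
time_s: 3.22
tcp_pos: [0.551, 0.1371, 0.2304]
ee_rot: [-0.092, 0.996, 0.0, -0.0]
contact_force: [-0.1, -0.5, 0.0]
opening: -0.002
```

Run:
```python
from h import *
s=monitor.sense(); print(yawx(s), s["tcp_pos"],s["q"])
p=viewer.snapshot("side"); t=viewer.snapshot("top")
a=cv2.resize(p["img"][80:260,200:380],(600,600),interpolation=cv2.INTER_CUBIC)
cv2.imwrite("pics/s2.png",a)
cv2.imwrite("pics/t2.png",t["img"])
# circle plan
c=np.array([.5015,.185])
for th in list(range(-47,880,12)):
    pass
```

```text
-169.4051680164769 [0.55098205 0.13705804 0.23042821] [ 5.19003001e-01  2.91103471e-01  1.54914160e-01 -3.18427562e-04
 -1.43493746e+00 -3.34045158e-01]
```

View pics/s2.png

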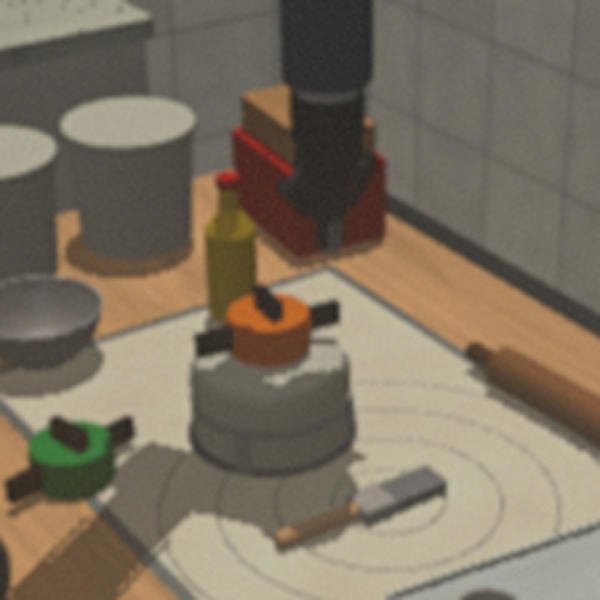

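View pics/t2.png

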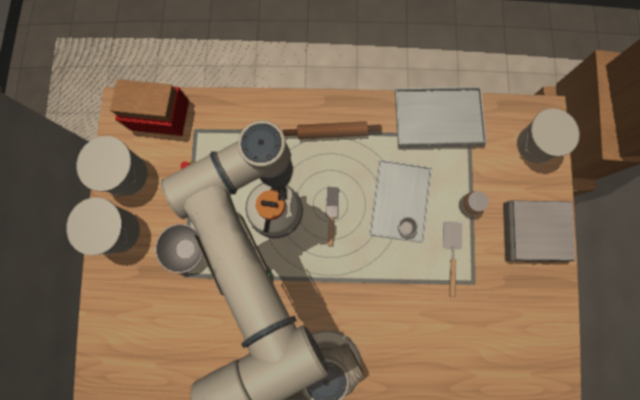

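The side view shows the fingers closed above and beyond the lid, to its right, with the lid and ears in full view. Now I descend beside the far ear.

send_rows([
  {"dp":[0,0,1],"spin":0,"grip":0},
  {"dp":[0,0,3],"spin":0,"grip":0},
  {"dp":[0,0,5.5],"spin":0,"grip":0},
  {"dp":[0,0,8],"spin":0,"grip":0},
  {"dp":[0,0,9.7],"spin":0,"grip":0},
  {"dp":[0,0,10.3],"spin":0,"grip":0},
  {"dp":[0,0,10.3],"spin":0,"grip":0},
])

```text
time_s: 3.9
tcp_pos: [0.5484, 0.1322, 0.1268]
ee_rot: [-0.091, 0.996, -0.001, -0.002]
contact_force: [-0.8, 0.1, 1.1]
opening: -0.002
```

```bash
cat > plan.py <<'E'
from h import *
import sys
th0,th1,n,r,z1=map(float,sys.argv[1:6]); n=int(n)
c=np.array([.503,.186]) if len(sys.argv)<8 else np.array([float(sys.argv[6]),float(sys.argv[7])])
s=monitor.sense(); t=np.array(s["tcp_pos"]); d=t[:2]-c
print("now",np.round(t,4),"ang",np.degrees(np.arctan2(d[1],d[0])),"r",np.hypot(*d),np.round(s["contact_force"],1))
th=np.radians(np.linspace(th0,th1,n+1)[1:])
W=np.c_[c[0]+r*np.cos(th),c[1]+r*np.sin(th),np.linspace(t[2],z1,n+1)[1:]]
print(np.round(rel(s,W),1).tolist())
E
python3 plan.py -45 195 20 .070 .1335
python3 - <<'E'
from h import *
p=viewer.snapshot("side")
a=cv2.resize(p["img"][80:260,200:380],(600,600),interpolation=cv2.INTER_CUBIC)
cv2.imwrite("pics/s3.png",a)
E
```

```text
now [0.5484 0.1322 0.1268] ang -49.88375511934631 r 0.07040969934851539 [-0.8  0.1  1.1]
[[-1.6, 1.3, -0.0], [-2.5, 2.5, -0.1], [-3.1, 3.8, -0.1], [-3.5, 5.2, -0.2], [-3.5, 6.7, -0.2], [-3.2, 8.1, -0.2], [-2.7, 9.5, -0.3], [-1.8, 10.7, -0.3], [-0.8, 11.7, -0.3], [0.5, 12.4, -0.3], [1.9, 12.9, -0.4], [3.3, 13.1, -0.4], [4.8, 13.0, -0.4], [6.2, 12.6, -0.5], [7.5, 11.9, -0.5], [8.6, 10.9, -0.5], [9.5, 9.8, -0.6], [10.1, 8.4, -0.6], [10.4, 7.0, -0.6], [10.5, 5.6, -0.6]]
```

View pics/s3.png

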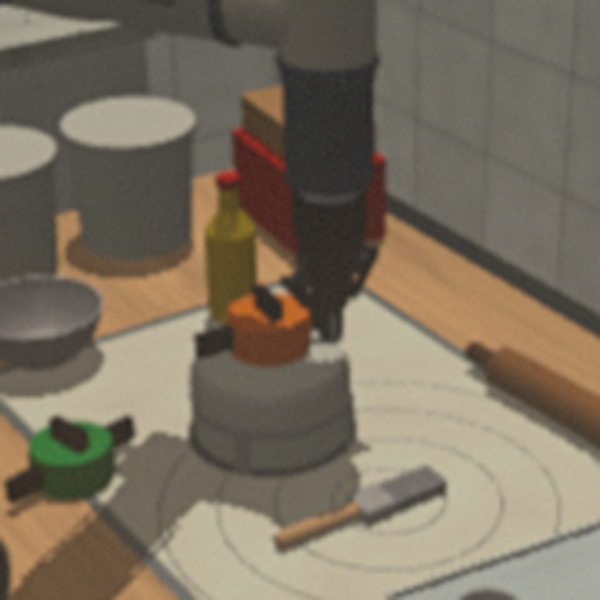

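The side view shows the fingertip at about (300,180) in the full picture, beside the far ear and touching nothing. Starting to push anticlockwise.

send_rows([
  {"dp":[-0.7,0.5,0],"spin":0,"grip":0},
  {"dp":[-1.6,1.3,0],"spin":0,"grip":0},
  {"dp":[-2.5,2.5,-0.1],"spin":0,"grip":0},
  {"dp":[-3.1,3.8,-0.1],"spin":0,"grip":0},
  {"dp":[-3.5,5.2,-0.2],"spin":0,"grip":0},
  {"dp":[-3.5,6.7,-0.2],"spin":0,"grip":0},
  {"dp":[-3.2,8.1,-0.2],"spin":0,"grip":0},
  {"dp":[-2.7,9.5,-0.3],"spin":0,"grip":0},
  {"dp":[-1.8,10.7,-0.3],"spin":0,"grip":0},
  {"dp":[-0.8,11.7,-0.3],"spin":0,"grip":0},
  {"dp":[0.5,12.4,-0.3],"spin":0,"grip":0},
  {"dp":[1.9,12.9,-0.4],"spin":0,"grip":0},
  {"dp":[3.3,13.1,-0.4],"spin":0,"grip":0},
  {"dp":[4.8,13.0,-0.4],"spin":0,"grip":0},
  {"dp":[6.2,12.6,-0.5],"spin":0,"grip":0},
  {"dp":[7.5,11.9,-0.5],"spin":0,"grip":0},
  {"dp":[8.6,10.9,-0.5],"spin":0,"grip":0},
  {"dp":[9.5,9.8,-0.6],"spin":0,"grip":0},
  {"dp":[10.1,8.4,-0.6],"spin":0,"grip":0},
])

```text
time_s: 5.53
tcp_pos: [0.4339, 0.1981, 0.1348]
ee_rot: [-0.092, 0.996, 0.001, 0.001]
contact_force: [0.9, 0.6, 0.3]
opening: 0.001
```

```bash
cat > snap.py <<'E'
from h import *
import sys
p=viewer.snapshot("side");t=viewer.snapshot("top")
a=cv2.resize(p["img"][130:250,220:340],(400,400),interpolation=cv2.INTER_CUBIC)
b=cv2.resize(t["img"][150:270,210:330],(400,400),interpolation=cv2.INTER_CUBIC)
cv2.imwrite(f"pics/{sys.argv[1]}.png",np.hstack([a,b]))
E
python3 plan.py 171 411 20 .070 .142; python3 snap.py a1
```

```text
now [0.4339 0.1981 0.1348] ang 170.08906699690516 r 0.07009882159221267 [0.9 0.6 0.3]
[[0.4, -1.5, -0.0], [0.4, -3.0, -0.1], [0.1, -4.4, -0.1], [-0.4, -5.8, -0.1], [-1.2, -7.0, -0.2], [-2.3, -8.0, -0.2], [-3.5, -8.8, -0.3], [-4.9, -9.3, -0.3], [-6.4, -9.5, -0.3], [-7.8, -9.3, -0.4], [-9.2, -8.9, -0.4], [-10.5, -8.2, -0.4], [-11.6, -7.3, -0.5], [-12.5, -6.1, -0.5], [-13.2, -4.8, -0.5], [-13.5, -3.4, -0.6], [-13.5, -1.9, -0.6], [-13.3, -0.5, -0.6], [-12.7, 0.9, -0.7], [-11.9, 2.1, -0.7]]
```

View pics/a1.png

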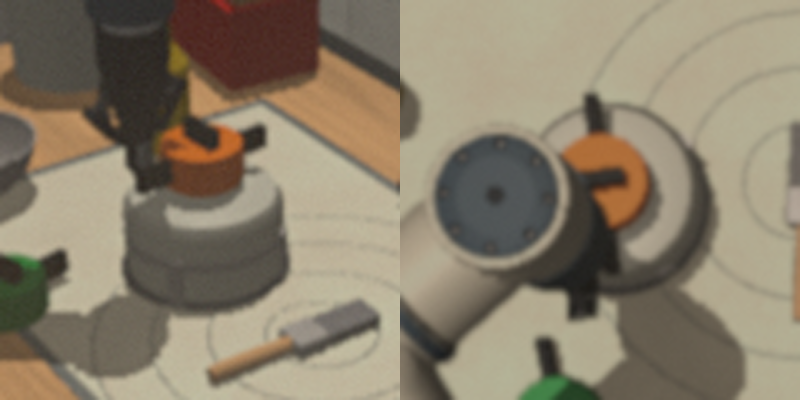

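The pushed ear is now on the near side and the other one points away from the robot, at about (595,105) in the crop. So the lid has turned about 195° and the push works. Continuing.

send_rows([
  {"dp":[0.4,-1.5,0],"spin":0,"grip":0},
  {"dp":[0.4,-3.0,-0.1],"spin":0,"grip":0},
  {"dp":[0.1,-4.4,-0.1],"spin":0,"grip":0},
  {"dp":[-0.4,-5.8,-0.1],"spin":0,"grip":0},
  {"dp":[-1.2,-7.0,-0.2],"spin":0,"grip":0},
  {"dp":[-2.3,-8.0,-0.2],"spin":0,"grip":0},
  {"dp":[-3.5,-8.8,-0.3],"spin":0,"grip":0},
  {"dp":[-4.9,-9.3,-0.3],"spin":0,"grip":0},
  {"dp":[-6.4,-9.5,-0.3],"spin":0,"grip":0},
  {"dp":[-7.8,-9.3,-0.4],"spin":0,"grip":0},
  {"dp":[-9.2,-8.9,-0.4],"spin":0,"grip":0},
  {"dp":[-10.5,-8.2,-0.4],"spin":0,"grip":0},
  {"dp":[-11.6,-7.3,-0.5],"spin":0,"grip":0},
  {"dp":[-12.5,-6.1,-0.5],"spin":0,"grip":0},
  {"dp":[-13.2,-4.8,-0.5],"spin":0,"grip":0},
  {"dp":[-13.5,-3.4,-0.6],"spin":0,"grip":0},
  {"dp":[-13.5,-1.9,-0.6],"spin":0,"grip":0},
  {"dp":[-13.3,-0.5,-0.6],"spin":0,"grip":0},
  {"dp":[-12.7,0.9,-0.7],"spin":0,"grip":0},
  {"dp":[-11.9,2.1,-0.7],"spin":0,"grip":0},
])

```text
time_s: 7.3
tcp_pos: [0.5476, 0.2416, 0.1414]
ee_rot: [-0.092, 0.996, 0.0, 0.0]
contact_force: [0.1, 0.4, 0.1]
opening: -0.003
```

```bash
python3 plan.py 51 291 20 .070 .146
```

```text
now [0.5476 0.2416 0.1414] ang 51.28855017630464 r 0.0712937603208582 [0.1 0.4 0.1]
[[1.1, 0.9, -0.0], [2.4, 1.7, -0.0], [3.8, 2.2, -0.1], [5.2, 2.3, -0.1], [6.7, 2.2, -0.1], [8.1, 1.8, -0.1], [9.4, 1.1, -0.2], [10.5, 0.2, -0.2], [11.4, -1.0, -0.2], [12.0, -2.3, -0.2], [12.3, -3.7, -0.3], [12.4, -5.2, -0.3], [12.1, -6.6, -0.3], [11.6, -8.0, -0.3], [10.7, -9.2, -0.3], [9.7, -10.2, -0.4], [8.4, -11.0, -0.4], [7.0, -11.5, -0.4], [5.6, -11.7, -0.4], [4.1, -11.5, -0.5]]
```

send_rows([
  {"dp":[1.1,0.9,0],"spin":0,"grip":0},
  {"dp":[2.4,1.7,0],"spin":0,"grip":0},
  {"dp":[3.8,2.2,-0.1],"spin":0,"grip":0},
  {"dp":[5.2,2.3,-0.1],"spin":0,"grip":0},
  {"dp":[6.7,2.2,-0.1],"spin":0,"grip":0},
  {"dp":[8.1,1.8,-0.1],"spin":0,"grip":0},
  {"dp":[9.4,1.1,-0.2],"spin":0,"grip":0},
  {"dp":[10.5,0.2,-0.2],"spin":0,"grip":0},
  {"dp":[11.4,-1.0,-0.2],"spin":0,"grip":0},
  {"dp":[12.0,-2.3,-0.2],"spin":0,"grip":0},
  {"dp":[12.3,-3.7,-0.3],"spin":0,"grip":0},
  {"dp":[12.4,-5.2,-0.3],"spin":0,"grip":0},
  {"dp":[12.1,-6.6,-0.3],"spin":0,"grip":0},
  {"dp":[11.6,-8.0,-0.3],"spin":0,"grip":0},
  {"dp":[10.7,-9.2,-0.3],"spin":0,"grip":0},
  {"dp":[9.7,-10.2,-0.4],"spin":0,"grip":0},
  {"dp":[8.4,-11.0,-0.4],"spin":0,"grip":0},
  {"dp":[7.0,-11.5,-0.4],"spin":0,"grip":0},
  {"dp":[5.6,-11.7,-0.4],"spin":0,"grip":0},
  {"dp":[4.1,-11.5,-0.5],"spin":0,"grip":0},
])

```text
time_s: 8.97
tcp_pos: [0.529, 0.1181, 0.146]
ee_rot: [-0.091, 0.996, -0.0, -0.001]
contact_force: [-0.7, 0.6, -0.7]
opening: 0.002
```

```bash
python3 snap.py a2; python3 plan.py 291 490 18 .070 .1505
```

```text
now [0.5302 0.119  0.1459] ang -67.92176846896523 r 0.07228114661348992 [-0.3 -0.4  0.1]
[[-1.1, 0.6, -0.0], [-2.3, 1.2, -0.1], [-3.4, 2.0, -0.1], [-4.3, 3.0, -0.1], [-4.9, 4.2, -0.1], [-5.4, 5.5, -0.2], [-5.5, 6.8, -0.2], [-5.5, 8.2, -0.2], [-5.1, 9.5, -0.2], [-4.5, 10.7, -0.3], [-3.7, 11.8, -0.3], [-2.7, 12.7, -0.3], [-1.6, 13.4, -0.3], [-0.3, 13.9, -0.4], [1.0, 14.1, -0.4], [2.4, 14.0, -0.4], [3.7, 13.7, -0.4], [4.9, 13.2, -0.5]]
```

View pics/a2.png

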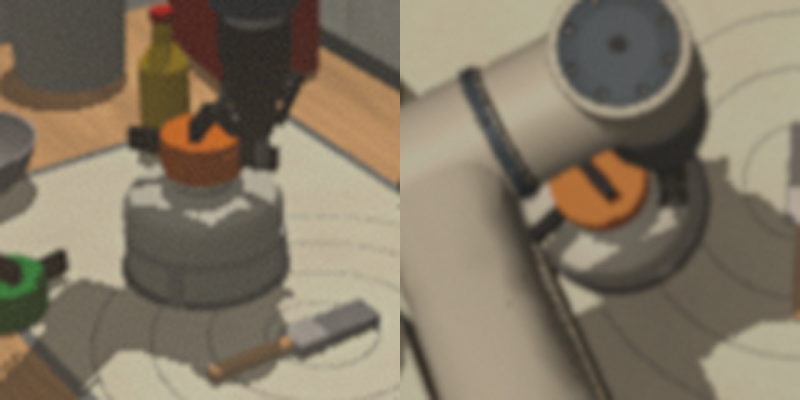

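The lid has visibly risen, with more neck showing under it. The fin runs from (585,165) to (615,200) in the crop, which puts the ear at about 310° and the total at about 1.88 turns. I'll go on to about 2.43 turns, slower at the end.

send_rows([
  {"dp":[-1.1,0.6,0],"spin":0,"grip":0},
  {"dp":[-2.3,1.2,-0.1],"spin":0,"grip":0},
  {"dp":[-3.4,2.0,-0.1],"spin":0,"grip":0},
  {"dp":[-4.3,3.0,-0.1],"spin":0,"grip":0},
  {"dp":[-4.9,4.2,-0.1],"spin":0,"grip":0},
  {"dp":[-5.4,5.5,-0.2],"spin":0,"grip":0},
  {"dp":[-5.5,6.8,-0.2],"spin":0,"grip":0},
  {"dp":[-5.5,8.2,-0.2],"spin":0,"grip":0},
  {"dp":[-5.1,9.5,-0.2],"spin":0,"grip":0},
  {"dp":[-4.5,10.7,-0.3],"spin":0,"grip":0},
  {"dp":[-3.7,11.8,-0.3],"spin":0,"grip":0},
  {"dp":[-2.7,12.7,-0.3],"spin":0,"grip":0},
  {"dp":[-1.6,13.4,-0.3],"spin":0,"grip":0},
  {"dp":[-0.3,13.9,-0.4],"spin":0,"grip":0},
  {"dp":[1.0,14.1,-0.4],"spin":0,"grip":0},
  {"dp":[2.4,14.0,-0.4],"spin":0,"grip":0},
  {"dp":[3.4,13.8,-0.4],"spin":0,"grip":0},
  {"dp":[4.2,13.5,-0.5],"spin":0,"grip":0},
  {"dp":[4.9,13.2,-0.5],"spin":0,"grip":0},
  {"dp":[4.9,13.2,-0.5],"spin":0,"grip":0},
])

```text
time_s: 10.73
tcp_pos: [0.4555, 0.2398, 0.1518]
ee_rot: [-0.091, 0.996, 0.0, 0.0]
contact_force: [-0.0, 1.3, -0.4]
opening: -0.006
```

```bash
python3 snap.py a3; python3 plan.py 130 175 10 .070 .151
```

```text
now [0.4567 0.2403 0.1516] ang 130.46697224083567 r 0.07141071064949363 [-0.2  0.2  0.1]
[[0.3, -0.4, 0.0], [0.8, -0.7, 0.0], [1.2, -1.1, 0.0], [1.6, -1.5, 0.0], [1.9, -1.9, 0.0], [2.3, -2.3, 0.0], [2.6, -2.8, 0.0], [2.8, -3.3, 0.0], [3.0, -3.8, 0.0], [3.2, -4.3, 0.1]]
```

View pics/a3.png

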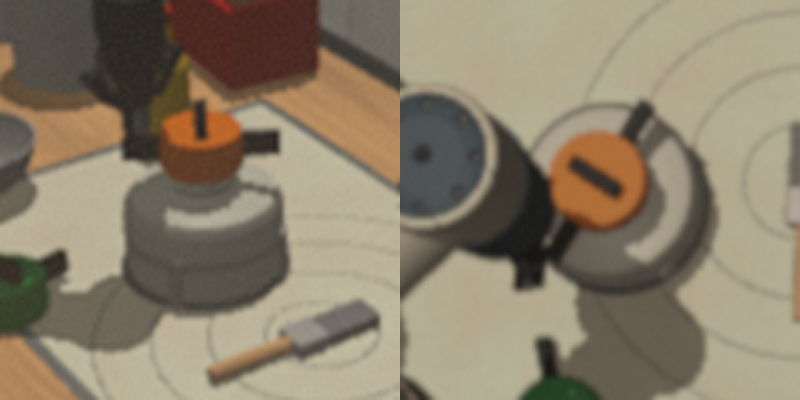

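Run:
```python
from h import *
t=viewer.snapshot("top");q=viewer.snapshot("side")
zl=.1295
def U(a): return np.array(a)/3.3333+[210-120,150]-.35
for pts,z in(([[645,107],[560,252]],.160),([[622,193],[570,160]],zl+.066)):
    w=onz(t,U(pts),z); d=w[0]-w[1]; print(np.round(w,4).tolist(),np.round(w.mean(0),4),np.degrees(np.arctan2(d[1],d[0])))
for pp in(t,q):print(lidfit(pp,zl,(.503,.186),0))
# dark-pixel PCA of fin inside orange hull
im=t["img"];g=im.max(2)
c=proj(t,[[.502,.185,zl+.066]])[0]
yy,xx=np.mgrid[0:400,0:640]; m=(g<75)&(np.hypot(xx-c[0],yy-c[1])<11)
w=onz(t,np.argwhere(m)[:,::-1],zl+.066)[:,:2]; e,v=np.linalg.eigh(np.cov(w.T)); print(m.sum(),w.mean(0),np.degrees(np.arctan2(v[1,1],v[0,1])),np.sqrt(e*12))
```

```text
[[0.5706, 0.1446, 0.16], [0.4351, 0.2168, 0.16]] [0.5029 0.1807 0.16  ] -28.02052892128627
[[0.4855, 0.1582, 0.1955], [0.5141, 0.2059, 0.1955]] [0.4998 0.182  0.1955] -120.93108177481736
(array([0.50208842, 0.18541224]), 636.0, 721.7942534592003, array([269.10377358, 203.81918239]))
(array([0.51174542, 0.20502749]), 339.0, 483.82068093144335, array([278.67551622, 170.73156342]))
49 [0.49938041 0.18241731] 59.178692614884135 [0.00909528 0.04728475]
```

The lid yaw now reads about −29.5°, compared with −7.5° at the start. That makes about 878°, or 2.44 turns. I'll push about 38° more, slowly, to about 2.54 turns, then back off.

send_rows([
  {"dp":[0.3,-0.4,0],"spin":0,"grip":0},
  {"dp":[0.8,-0.7,0],"spin":0,"grip":0},
  {"dp":[1.2,-1.1,0],"spin":0,"grip":0},
  {"dp":[1.6,-1.5,0],"spin":0,"grip":0},
  {"dp":[1.9,-1.9,0],"spin":0,"grip":0},
  {"dp":[2.3,-2.3,0],"spin":0,"grip":0},
  {"dp":[2.6,-2.8,0],"spin":0,"grip":0},
  {"dp":[2.8,-3.2,0],"spin":0,"grip":0},
  {"dp":[2.9,-3.6,0],"spin":0,"grip":0},
  {"dp":[2.9,-3.6,0],"spin":0,"grip":0},
  {"dp":[2.8,-3.2,0],"spin":0,"grip":0},
  {"dp":[2.8,-2.4,0],"spin":0,"grip":0},
  {"dp":[2.8,-1.6,0],"spin":0,"grip":0},
  {"dp":[2.8,-0.8,0],"spin":0,"grip":0},
  {"dp":[2.8,0,0],"spin":0,"grip":0},
  {"dp":[2.8,0.4,0],"spin":0,"grip":0},
])

```text
time_s: 12.27
tcp_pos: [0.4282, 0.2407, 0.1511]
ee_rot: [-0.092, 0.996, 0.0, -0.0]
contact_force: [-0.3, 0.3, 0.1]
opening: 0.002
```

```bash
python3 snap.py a4
python3 - <<'E'
from h import *
s=monitor.sense();print(s["tcp_pos"],s["contact_force"],yawx(s))
t=viewer.snapshot("top");q=viewer.snapshot("side")
zl=.1305
print(lidfit(t,zl,(.503,.186),0)[0])
im=t["img"];g=im.max(2)
c=proj(t,[[.502,.185,zl+.066]])[0]
yy,xx=np.mgrid[0:400,0:640]; m=(g<75)&(np.hypot(xx-c[0],yy-c[1])<11)
w=onz(t,np.argwhere(m)[:,::-1],zl+.066)[:,:2]; e,v=np.linalg.eigh(np.cov(w.T)); print(m.sum(),w.mean(0),np.degrees(np.arctan2(v[1,1],v[0,1])),np.sqrt(e*12))
E
```

```text
[0.42827123 0.24018951 0.1511377 ] [-0.60583416 -0.79126109 -0.01973839] -169.43766217012626
[0.50288145 0.18464672]
63 [0.4997374  0.18268147] 91.83743123374074 [0.01189589 0.04663392]
```

View pics/a4.png

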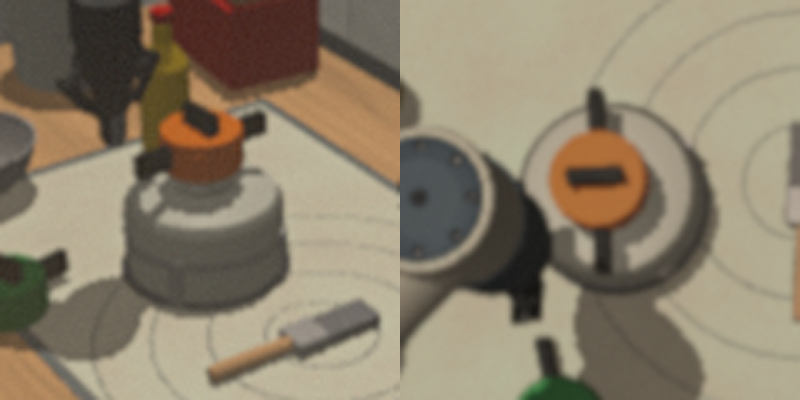

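The lid is level and off the ears, and its yaw is about +1°, so about 2.53 turns and within the allowed range. The fin is at about (269,203) in the top picture. Next I rise, move over the fin and open.

send_rows([
  {"dp":[0,0,-1.2],"spin":0,"grip":0},
  {"dp":[0,0,-3.5],"spin":0,"grip":0},
  {"dp":[0,0,-6],"spin":0,"grip":1},
  {"dp":[0,0,-8],"spin":0,"grip":5},
  {"dp":[-0.5,-0.5,-8.5],"spin":0.05,"grip":5},
  {"dp":[-1.7,-1.8,-8.5],"spin":0.16,"grip":5},
  {"dp":[-3.3,-3.5,-8.5],"spin":0.16,"grip":5},
  {"dp":[-4.9,-5.2,-8.5],"spin":0.16,"grip":5},
  {"dp":[-6,-6.3,-8.5],"spin":0.16,"grip":5},
  {"dp":[-6.4,-6.7,-8.5],"spin":0.16,"grip":5},
  {"dp":[-6.4,-6.7,-8.5],"spin":0.16,"grip":5},
  {"dp":[-6.4,-6.7,-8.5],"spin":0.16,"grip":5},
])

```text
time_s: 13.47
tcp_pos: [0.5033, 0.1849, 0.2361]
ee_rot: [-0.011, 1.0, 0.0, -0.0]
contact_force: [1.1, 0.2, 0.5]
opening: 0.586
```

```bash
cat > snap2.py <<'E'
from h import *
import sys
s=monitor.sense();print(np.round(s["tcp_pos"],4),np.round(s["contact_force"],1),yawx(s),s["opening"])
p=viewer.snapshot("side")
a=cv2.resize(p["img"][110:230,220:340],(600,600),interpolation=cv2.INTER_CUBIC)
cv2.imwrite(f"pics/{sys.argv[1]}.png",a)
E
python3 snap2.py b1
```

```text
[0.5033 0.1849 0.2361] [1.1 0.2 0.5] -178.72626987362378 0.5856767710808407
```

View pics/b1.png

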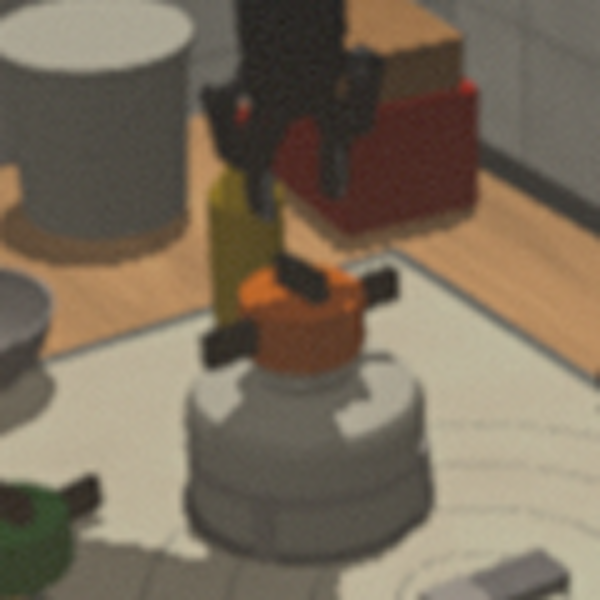

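The fingers straddle the line of the fin: tips at about (262,215) and (333,195) in the crop, with the fin centred at (302,277) below them. Descending.

send_rows([
  {"dp":[0,0,0.8],"spin":0,"grip":5},
  {"dp":[0,0,2.2],"spin":0,"grip":5},
  {"dp":[0,0,3.6],"spin":0,"grip":5},
  {"dp":[0,0,4.8],"spin":0,"grip":5},
  {"dp":[0,0,5.5],"spin":0,"grip":5},
  {"dp":[0,0,5.8],"spin":0,"grip":5},
  {"dp":[0,0,5.8],"spin":0,"grip":5},
  {"dp":[0,0,5.8],"spin":0,"grip":5},
])

```text
time_s: 14.18
tcp_pos: [0.5037, 0.1852, 0.1788]
ee_rot: [-0.012, 1.0, 0.0, 0.0]
contact_force: [0.6, -0.1, 0.2]
opening: 0.586
```

```bash
python3 snap2.py b2
```

```text
[0.5037 0.1852 0.1788] [ 0.6 -0.1  0.2] -178.65617744727743 0.5863407789438685
```

View pics/b2.png

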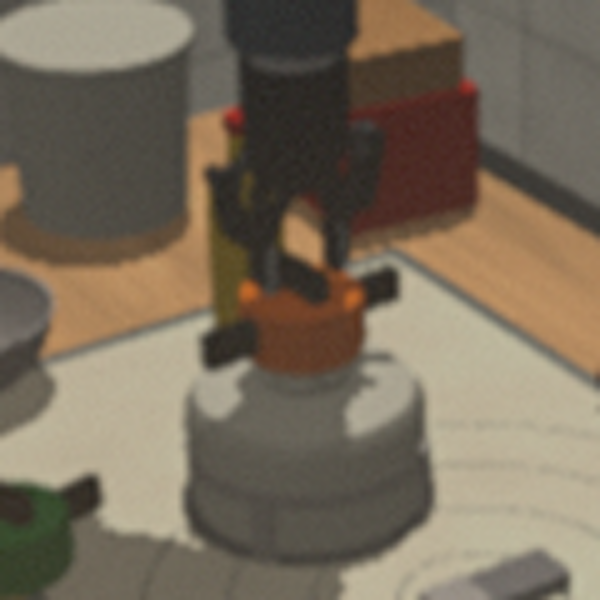

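The fingers sit either side of the fin, with the tips just above the lid top. Closing.

send_rows([
  {"dp":[0,0,0],"spin":0,"grip":3.5},
  {"dp":[0,0,0],"spin":0,"grip":2.5},
  {"dp":[0,0,0],"spin":0,"grip":1.8},
  {"dp":[0,0,0],"spin":0,"grip":1},
  {"dp":[0,0,0],"spin":0,"grip":0.5},
  {"dp":[0,0,0],"spin":0,"grip":0},
  {"dp":[0,0,0],"spin":0,"grip":0},
  {"dp":[0,0,0],"spin":0,"grip":0},
])

```text
time_s: 14.9
tcp_pos: [0.5039, 0.185, 0.1786]
ee_rot: [-0.012, 1.0, 0.0, 0.0]
contact_force: [-0.0, -0.1, 2.5]
opening: 0.15
```

```bash
python3 snap2.py b3
```

```text
[0.5039 0.185  0.1786] [-0.  -0.1  2.5] -178.67965278403665 0.1498624128823072
```

Gripped: the opening is about 13 mm and lateral force is near zero. I'll lift gently by 1 cm and check the force.

send_rows([
  {"dp":[0,0,-0.1],"spin":0,"grip":0},
  {"dp":[0,0,-0.2],"spin":0,"grip":0},
  {"dp":[0,0,-0.3],"spin":0,"grip":0},
  {"dp":[0,0,-0.4],"spin":0,"grip":0},
  {"dp":[0,0,-0.5],"spin":0,"grip":0},
])

```text
time_s: 15.37
tcp_pos: [0.5035, 0.185, 0.1829]
ee_rot: [-0.011, 1.0, -0.0, -0.0]
contact_force: [1.0, 0.2, -3.9]
opening: 0.146
```

```bash
python3 snap2.py b4
```

```text
[0.5035 0.185  0.1829] [ 1.   0.2 -3.9] -178.68741290528286 0.14574779653098785
```

View pics/b4.png

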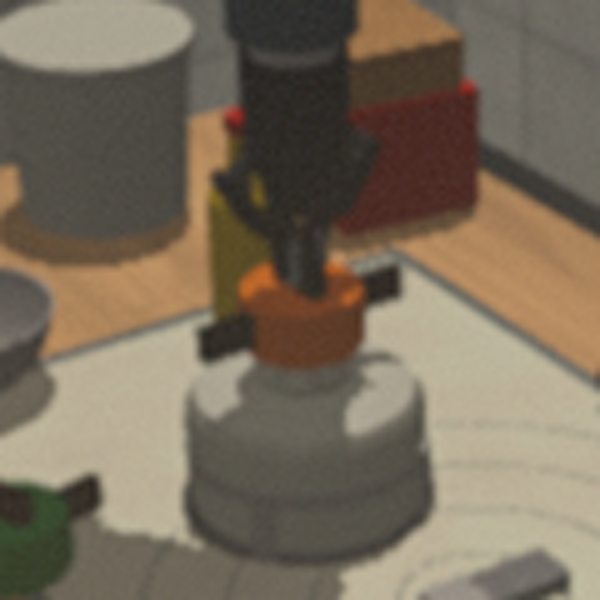

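The downward force is about 3.9 N, close to the lid's own weight of 3.4 N, so it's free. Lifting 10 cm.

send_rows([
  {"dp":[0,0,-0.4],"spin":0,"grip":0},
  {"dp":[0,0,-1],"spin":0,"grip":0},
  {"dp":[0,0,-1.8],"spin":0,"grip":0},
  {"dp":[0,0,-2.8],"spin":0,"grip":0},
  {"dp":[0,0,-3.8],"spin":0,"grip":0},
  {"dp":[0,0,-4.8],"spin":0,"grip":0},
  {"dp":[0,0,-5.8],"spin":0,"grip":0},
  {"dp":[0,0,-6.8],"spin":0,"grip":0},
  {"dp":[0,0,-7.6],"spin":0,"grip":0},
  {"dp":[0,0,-8],"spin":0,"grip":0},
  {"dp":[0,0,-8],"spin":0,"grip":0},
])

```text
time_s: 16.33
tcp_pos: [0.504, 0.1852, 0.2645]
ee_rot: [-0.012, 1.0, 0.0, 0.001]
contact_force: [-0.3, 0.4, -3.7]
opening: 0.148
```

```bash
python3 snap2.py b5
python3 - <<'E'
from h import *
t=viewer.snapshot("top"); cv2.imwrite("pics/b5t.png",t["img"])
cv2.imwrite("pics/tray.png",cv2.resize(t["img"][145:260,350:465],(600,600),interpolation=cv2.INTER_CUBIC))
E
```

```text
[0.504  0.1852 0.2645] [-0.3  0.4 -3.7] -178.67742448289673 0.14754720140394376
```

View pics/b5.png

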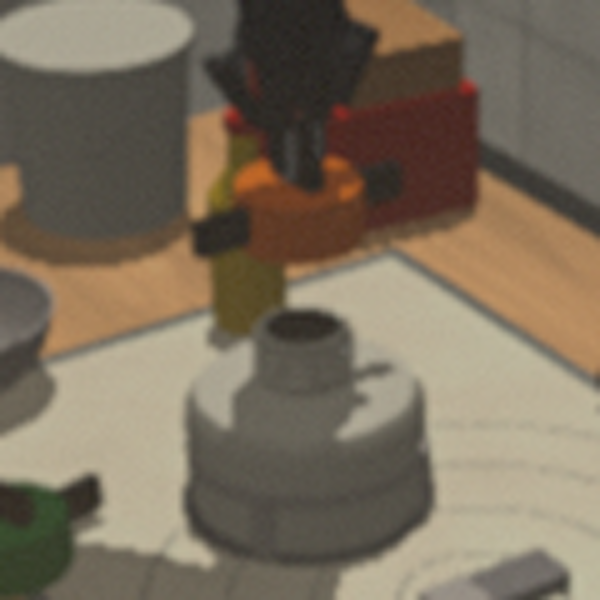

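View pics/tray.png

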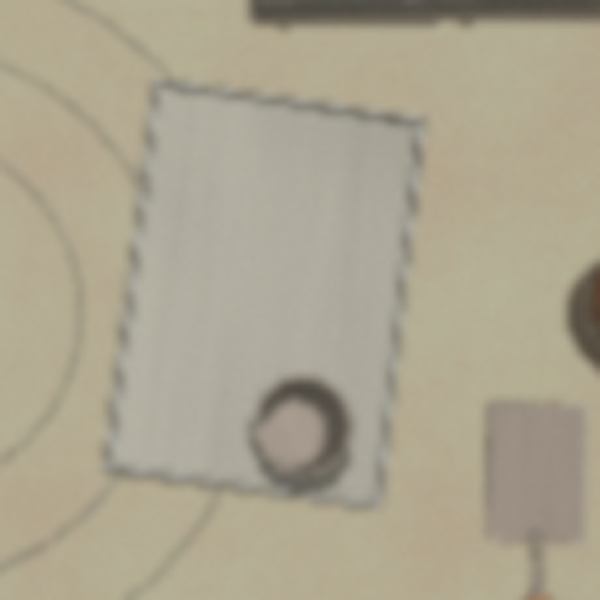

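The lid is off the neck and hangs upright, with the open neck at about (280,175) in the side picture. The top crop shows the tray with the cup in its near half, so the far half is free. Target is tray x = +50 mm, world (0.594, −0.247), with the ears turned diagonally to stay inside the rim and away from the cup.

send_rows([
  {"dp":[-0.1,-0.5,0],"spin":0.03,"grip":0},
  {"dp":[-0.3,-1.5,0],"spin":0.08,"grip":0},
  {"dp":[-0.6,-3.2,0],"spin":0.14,"grip":0},
  {"dp":[-1.0,-5.5,0],"spin":0.2,"grip":0},
  {"dp":[-1.5,-8,0],"spin":0.26,"grip":0},
  {"dp":[-2,-10.8,0],"spin":0.32,"grip":0},
  {"dp":[-2.5,-13.6,0],"spin":0.38,"grip":0},
  {"dp":[-3,-16.4,0],"spin":0.44,"grip":0},
  {"dp":[-3.5,-19.2,0],"spin":0.5,"grip":0},
  {"dp":[-4,-22,0],"spin":0.56,"grip":0},
  {"dp":[-4.5,-24.8,0],"spin":0.62,"grip":0},
  {"dp":[-5,-27.6,0],"spin":0.68,"grip":0},
  {"dp":[-5.6,-30.4,0],"spin":0.74,"grip":0},
  {"dp":[-6.1,-33.2,0],"spin":0.8,"grip":0},
  {"dp":[-6.6,-36,0],"spin":0.85,"grip":0},
  {"dp":[-7.1,-38.6,0],"spin":0.89,"grip":0},
  {"dp":[-7.5,-40.8,0],"spin":0.92,"grip":0},
  {"dp":[-7.8,-42.4,0],"spin":0.93,"grip":0},
  {"dp":[-8.0,-43.4,0],"spin":0.93,"grip":0},
  {"dp":[-8.0,-43.4,0],"spin":0.93,"grip":0},
])

```text
time_s: 18.1
tcp_pos: [0.5932, -0.2491, 0.2619]
ee_rot: [0.439, 0.898, -0.001, -0.001]
contact_force: [-0.2, -0.3, -3.4]
opening: 0.148
```

```bash
cat > snap3.py <<'E'
from h import *
import sys
s=monitor.sense();print(np.round(s["tcp_pos"],4),np.round(s["contact_force"],1),yawx(s),s["opening"])
p=viewer.snapshot("side");t=viewer.snapshot("top")
a=cv2.resize(p["img"][160:310,300:450],(400,400),interpolation=cv2.INTER_CUBIC)
b=cv2.resize(t["img"][140:260,340:460],(400,400),interpolation=cv2.INTER_CUBIC)
cv2.imwrite(f"pics/{sys.argv[1]}.png",np.hstack([a,b]))
E
python3 snap3.py c1
```

```text
[ 0.5932 -0.2491  0.2619] [-0.2 -0.3 -3.4] 127.86997507063036 0.1482408136351075
```

View pics/c1.png

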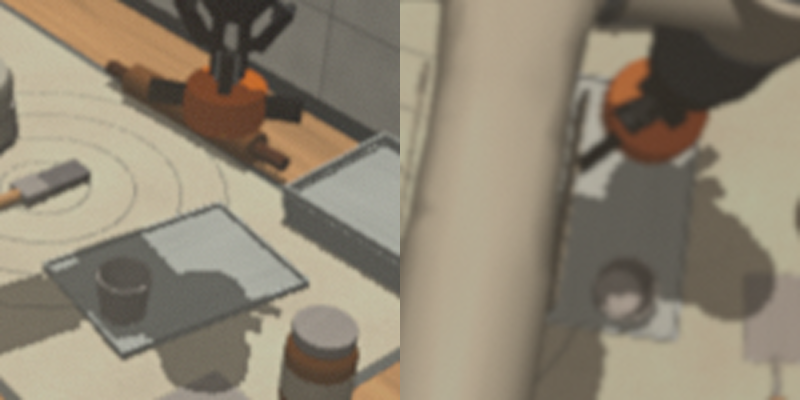

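The lid hangs level above the free half of the tray, its ears are diagonal, and the cup is clear at about (348,268) in the side picture. Lowering to about 1.5 cm above the floor.

send_rows([
  {"dp":[0,0,0.5],"spin":0,"grip":0},
  {"dp":[0,0,1.5],"spin":0,"grip":0},
  {"dp":[0,0,3],"spin":0,"grip":0},
  {"dp":[0,0,4.6],"spin":0,"grip":0},
  {"dp":[0,0,6.2],"spin":0,"grip":0},
  {"dp":[0,0,7.8],"spin":0,"grip":0},
  {"dp":[0,0,9.4],"spin":0,"grip":0},
  {"dp":[0,0,11],"spin":0,"grip":0},
  {"dp":[0,0,12.6],"spin":0,"grip":0},
  {"dp":[0,0,14],"spin":0,"grip":0},
  {"dp":[0,0,15.3],"spin":0,"grip":0},
  {"dp":[0,0,16.5],"spin":0,"grip":0},
  {"dp":[0,0,17.5],"spin":0,"grip":0},
  {"dp":[0,0,18.4],"spin":0,"grip":0},
  {"dp":[0,0,19],"spin":0,"grip":0},
  {"dp":[0,0,19.4],"spin":0,"grip":0},
  {"dp":[0,0,19.5],"spin":0,"grip":0},
  {"dp":[0,0,19.5],"spin":0,"grip":0},
])

```text
time_s: 19.7
tcp_pos: [0.5937, -0.2471, 0.0684]
ee_rot: [0.438, 0.899, -0.0, 0.0]
contact_force: [-0.2, 0.1, -3.4]
opening: 0.15
```

```bash
python3 snap3.py c2
```

```text
[ 0.5937 -0.2471  0.0684] [-0.2  0.1 -3.4] 128.04124639548894 0.14984981605811412
```

View pics/c2.png

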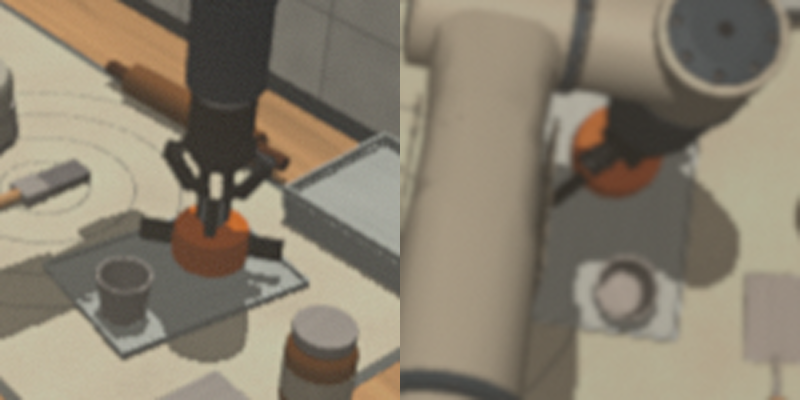

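It's well inside the tray. Lowering the last bit slowly.

send_rows([
  {"dp":[0,0,0.2],"spin":0,"grip":0},
  {"dp":[0,0,0.5],"spin":0,"grip":0},
  {"dp":[0,0,0.8],"spin":0,"grip":0},
  {"dp":[0,0,1.0],"spin":0,"grip":0},
  {"dp":[0,0,1.2],"spin":0,"grip":0},
  {"dp":[0,0,1.3],"spin":0,"grip":0},
  {"dp":[0,0,1.3],"spin":0,"grip":0},
])

```text
time_s: 20.38
tcp_pos: [0.5933, -0.247, 0.0548]
ee_rot: [0.438, 0.899, -0.0, -0.0]
contact_force: [0.0, -0.2, -3.5]
opening: 0.147
```

send_rows([
  {"dp":[0,0,0.1],"spin":0,"grip":0},
  {"dp":[0,0,0.1],"spin":0,"grip":0},
  {"dp":[0,0,0.2],"spin":0,"grip":0},
  {"dp":[0,0,0.2],"spin":0,"grip":0},
])

```text
time_s: 20.72
tcp_pos: [0.5937, -0.2471, 0.0534]
ee_rot: [0.438, 0.899, 0.0, 0.0]
contact_force: [-0.3, -0.1, -4.4]
opening: 0.145
```

send_rows([
  {"dp":[0,0,0.1],"spin":0,"grip":0},
  {"dp":[0,0,0.1],"spin":0,"grip":0},
  {"dp":[0,0,0.1],"spin":0,"grip":0},
])

```text
time_s: 20.97
tcp_pos: [0.5938, -0.2471, 0.0533]
ee_rot: [0.438, 0.899, 0.0, 0.0]
contact_force: [-2.3, 2.6, 4.2]
opening: 0.144
```

```bash
python3 snap3.py c3
```

```text
[ 0.5938 -0.2471  0.0533] [-2.3  2.6  4.2] 128.05041695845773 0.14361918577233077
```

View pics/c3.png

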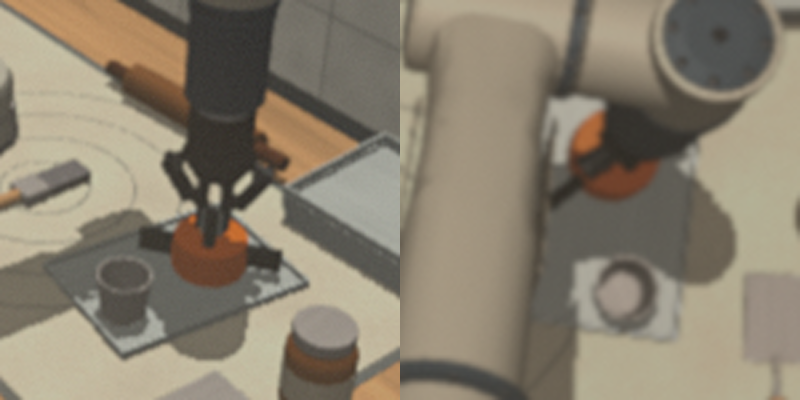

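Contact: the force changed from −4.4 N to +4.2 N, so the lid is resting on the floor. Releasing slowly, then rising.

send_rows([
  {"dp":[0,0,0],"spin":0,"grip":1.3},
  {"dp":[0,0,0],"spin":0,"grip":1.6},
  {"dp":[0,0,0],"spin":0,"grip":2.2},
  {"dp":[0,0,0],"spin":0,"grip":3.2},
  {"dp":[0,0,0],"spin":0,"grip":4.5},
  {"dp":[0,0,0],"spin":0,"grip":4.5},
  {"dp":[0,0,0],"spin":0,"grip":4.5},
])

```text
time_s: 21.65
tcp_pos: [0.5936, -0.2471, 0.0521]
ee_rot: [0.438, 0.899, -0.0, -0.0]
contact_force: [0.9, 0.7, -0.1]
opening: 0.527
```

```bash
python3 snap3.py c4
```

```text
[ 0.5936 -0.2471  0.0521] [ 0.9  0.7 -0.1] 128.0291828119918 0.5274864798697618
```

View pics/c4.png

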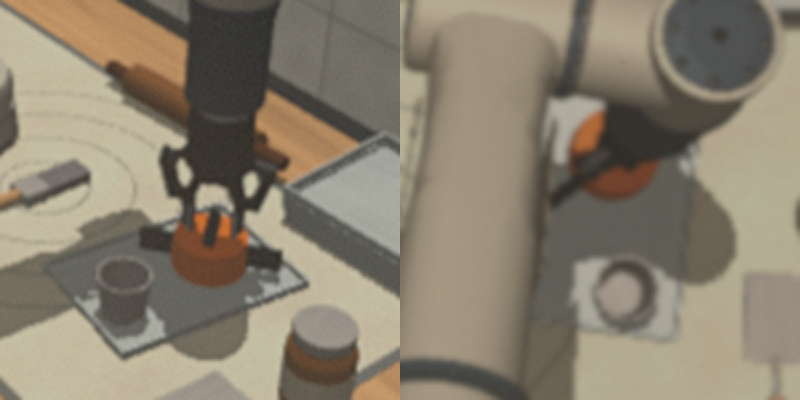

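The fingers are open and clear of the fin at about (380,247) in the side picture, and the lid sits in the tray. I'll rise straight up, then move back and left to clear the cameras' view.

send_rows([
  {"dp":[0,0,-0.5],"spin":0,"grip":4.5},
  {"dp":[0,0,-1.5],"spin":0,"grip":4.5},
  {"dp":[0,0,-3],"spin":0,"grip":4.5},
  {"dp":[0,0,-5],"spin":0,"grip":4.5},
  {"dp":[0,0,-7.5],"spin":0,"grip":4.5},
  {"dp":[0,0,-10],"spin":0,"grip":4.5},
  {"dp":[0,0,-12.5],"spin":0,"grip":4.5},
  {"dp":[0,0,-15],"spin":0,"grip":4.5},
  {"dp":[0,0,-17.5],"spin":0,"grip":4.5},
  {"dp":[0,0,-19],"spin":0,"grip":4.5},
  {"dp":[0,0,-20],"spin":0,"grip":4.5},
  {"dp":[0,0,-20],"spin":0,"grip":4.5},
])

```text
time_s: 22.75
tcp_pos: [0.5943, -0.2475, 0.2557]
ee_rot: [0.438, 0.899, 0.0, 0.003]
contact_force: [0.8, -0.3, 0.4]
opening: 0.524
```

Run:
```python
from h import *
s=monitor.sense();print(s["tcp_pos"],rel(s,[[.45,.02,.252]]))
```

```text
[ 0.59434796 -0.24751526  0.25566086] [[29.96607759  5.11023749  0.24736274]]
```

send_rows([
  {"dp":[0.5,0.1,0],"spin":0,"grip":4.5},
  {"dp":[1.8,0.3,0],"spin":0,"grip":4.5},
  {"dp":[4,0.7,0],"spin":0,"grip":4.5},
  {"dp":[6.5,1.1,0],"spin":0,"grip":4.5},
  {"dp":[9,1.5,0],"spin":0,"grip":4.5},
  {"dp":[11.5,2,0],"spin":0,"grip":4.5},
  {"dp":[14,2.4,0],"spin":0,"grip":4.5},
  {"dp":[16.5,2.8,0],"spin":0,"grip":4.5},
  {"dp":[19,3.2,0],"spin":0,"grip":4.5},
  {"dp":[21.5,3.6,0],"spin":0,"grip":4.5},
  {"dp":[24,4,0],"spin":0,"grip":4.5},
  {"dp":[26.5,4.5,0],"spin":0,"grip":4.5},
  {"dp":[28.5,4.9,0],"spin":0,"grip":4.5},
  {"dp":[29.7,5.1,0],"spin":0,"grip":4.5},
  {"dp":[30,5.1,0],"spin":0,"grip":4.5},
  {"dp":[30,5.1,0],"spin":0,"grip":4.5},
])

```text
time_s: 24.08
tcp_pos: [0.4478, 0.0211, 0.2513]
ee_rot: [0.437, 0.899, -0.001, -0.001]
contact_force: [0.2, 0.1, -0.1]
opening: 0.53
```

```bash
python3 snap3.py c5
python3 - <<'E'
from h import *
s=monitor.sense();print(s["time_s"],s["contact_force"])
t=viewer.snapshot("top");q=viewer.snapshot("side")
cv2.imwrite("pics/fin.png",q["img"])
for pp in(t,q):
    x=lidfit(pp,.004,(.594,-.247),0)[0]; d=x-np.array([.544,-.241]); a=np.radians(7.1)
    print(x,"tray frame",d[0]*np.cos(a)-d[1]*np.sin(a),d[0]*np.sin(a)+d[1]*np.cos(a))
E
```

```text
[0.4478 0.0211 0.2513] [ 0.2  0.1 -0.1] 128.1307422024675 0.5300748649347549
24.1833 [1.58925418 0.08091889 0.42620817]
[ 0.59375911 -0.24892902] tray frame 0.05035759677838935 -0.0017179208416692121
[ 0.61226396 -0.23005581] tray frame 0.06638778874685479 0.019297791952141586
```

View pics/c5.png

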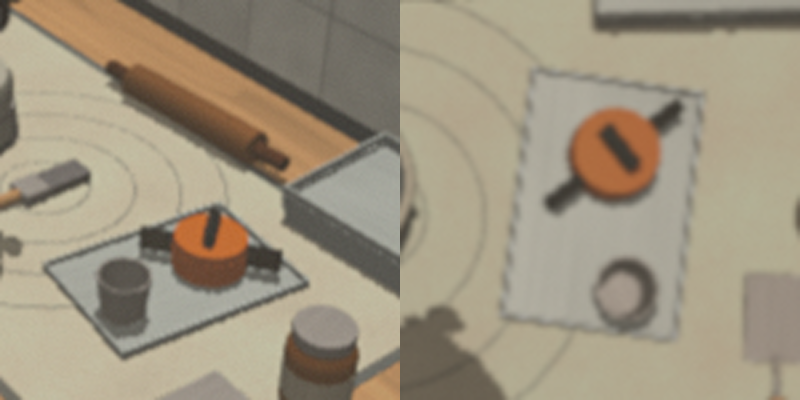

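View pics/fin.png

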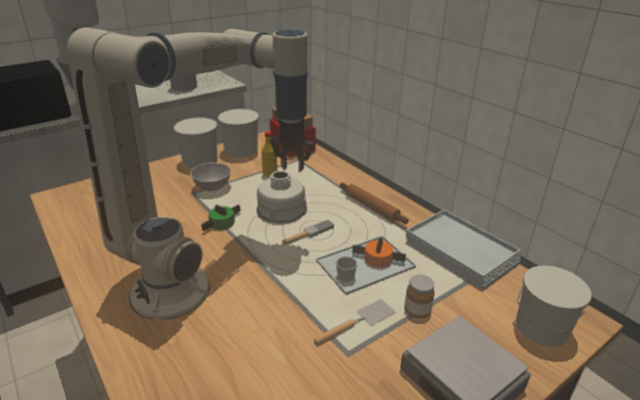

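The lid stands flat and upright in the free half of the tray, at about (378,252) in the side picture. The cup and the other things look unmoved, and the arm is clear. Handing in.

```bash
python3 -c "
from rig import job
print(job.sign_off())"
```

```text
the job is handed in; nothing more can be done
None
```

The orange lid is off the drum and sits in the free half of the tray. I handed the job in after about 24 s; no verdict was reported. I unscrewed it about 2.53 turns anticlockwise by pushing one ear round with the closed fingers. I then gripped the fin, lifted, and let go once the force showed the lid was on the tray floor.

**What the last checks showed:**
- **Freed, not torn:** lifting took about 3.9 N, close to the lid's own weight of 3.4 N.
- **Position:** the top camera puts the lid about 50 mm along and 2 mm across from the tray's centre, within the limits.
- **Flat and level:** it looks upright and flat in both views, but I did not measure the tilt. The tool height put the rim within about 1 mm of the tray floor.
- **Surroundings:** the cup, brush and other things looked unmoved in the final pictures; I did not re-measure them. The gripper was clear and touching nothing.

**One disagreement:** fitting the lid in the side camera put it about 16 mm further along and 21 mm across, which is still within the limits. I trusted the top view because the side fit loses the lid's shaded wall, and where I let go of the lid agrees with it.

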